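Lock the bayonet cap on the filter housing

TASK

Close the open filter housing of the aspiration station: pick up the cap with the three lugs, enter its lugs in the slots of the collar, push it down against the spring and twist it clockwise (seen from above) to the stop, so that it stays locked down, level and free of the gripper. The slots may be turned either way from where the housing's pose suggests, so find them gently: the plastic must never be forced. Leave the other things where they are.

Things in the scene. Friction and masses are not known exactly. Their poses are not given: they have to be found in the camera images.
- cap_center (a point): Bayonet cap (loose, black plastic, 0.11 kg), upright on the table: a round plug 64 mm across, 18 mm high; on it a straight grip bar 56 mm long (along x), 14 mm wide, from 18 to 48 mm above the underside; at its foot three lugs, 6 mm high, 10 mm wide, reaching 40 mm from the axis, at 0, 120 and 240 degrees about z from +x. Point on the axis, 24 mm above the underside; z up.
- cap: The same cap; origin at the centre of its underside, same axes. Underside relative to the rim: 0 when the lugs lie on top of the collar, -2 mm when they hang unpushed in the slots' mouths, -16 mm or lower when pushed under the ledges, -12 mm when locked.
- rim (a point): Centre of the flat top of the bayonet collar, 80 mm above the table, axes of the station. The collar has a 68 mm bore and three entry slots down through its top, 120 degrees apart, each about 15 mm wide, reaching 44 mm from the axis. Nominally one slot lies at +x, but the collar is clamped up to 0.45 rad either way from that: not reported, to be seen or felt.
- station: Aspiration station, screwed down: square grey base 160 mm wide, 26 mm high, brass hose port on its +x side, on it a round filter pot 100 mm across that carries collar and filter. Origin: centre of the underside. More than 40 N between cap and station counts as forced. On solid collar the lugs stop hard at rim height; over the slots (within 0.05 rad) they sink on against the spring.
- turn (a point): On the collar's axis, 18 mm below the rim: best height of the cap's underside for twisting. Clockwise of each slot runs a channel under a ledge 10 mm thick; its floor is 20 mm below the rim, so the cap turns freely with its underside 16 to 20 mm below. About 0.84 rad clockwise of the slot's middle the lugs meet the stop.
- locked (a point): On the collar's axis, 12 mm below the rim: the cap's underside when locked. Over the last 0.25 rad before the stop the ledge is only 6 mm thick (a pocket): let go there, the spring lifts the cap 4 mm into it. Turned too little, it stays 4 mm lower, unlocked.
- filter (a joint): Spring-loaded white filter disc in the bore, 60 mm across; 0 = up, its top 2 mm below the rim, grows as it is pushed down (m, to 0.020). It presses up with 3 N at 0 and about 6 N at 0.016.
- plain_lid_center (a point): A plain push-on lid of another vessel, not to be used (loose): like the cap, with the same grip bar, but 78 mm in diameter and without lugs. Point on its axis, 24 mm above its underside.
- bottle: Small jar, 44 mm in diameter, 75 mm high, loose; a bystander. Origin at its underside.
- vial: Amber jar, 32 mm in diameter, 55 mm high, loose; a bystander. Origin at its underside.
- marker: Marker, 13 mm thick, about 120 mm long, lying along its x, loose; a bystander.
- dish: Shallow glass dish, 84 mm across, 16 mm high, loose; a bystander. Origin at its underside.
There are look-alikes about, which are no part of the job. What is shaped like the cap but red or turquoise is not meant. What is shaped like the station but red is not meant.

How it is judged:
By the outcome, as a careful person would: the job done as asked, in the order asked, and still so for the second after the job is handed in, with the robot touching nothing.
It also fails if it takes over 67 s, if anything falls off the work surface, if the arm or the gripper's body presses on something with over 40 N, if the wrist force passes 120 N, or if a joint passes its speed limit or range.

ROBOT

A 6-joint arm with a two-finger parallel gripper is mounted at the origin on the work surface. World frame = base frame: x ahead of the robot, y to its left, z up, the work surface at z = 0. Lengths are in m, angles in rad, forces in N, time in s.
With the tool pointing down it reaches from about 0.25 to 0.725 m from the base axis. Payload 9.7 kg.
Tool frame: the origin (TCP) lies on the mounting face of the last link; the fingertips stand 173 mm ahead of it and the grasp point (between the pads) lies pinch_z ahead of it (pinch_z is the distance from the TCP to the grasp point, in m); z points along the fingers, y is the direction in which the jaws open and shut (so a half turn about z gives the same grasp; the last joint's range is limited). The gripper opens to 85 mm and grips with 20 to 120 N. Pads are 22 mm wide; open, the fingers measure 114 mm over their backs; the gripper's body (76 mm by 85 mm) begins 54 mm behind the grasp point. The pads swing forward as they close: fully open they stand 13 mm farther back than shut.
Start: joints at [1.315, 0.087, 0.176, 1.66, 0, 1.571], TCP at [0.139, 0.532, 0.405] pointing down, gripper open.
Joint ranges: [-3.13, 3.13], [-0.85, 1.81], [-1.15, 1.24], [-2.2, 2.28], [-1.44, 1.52], [-3.14, 3.14]. Speed limits (rad/s): [2.22, 2.22, 2.57, 3.14, 3.14, 3.14].

INTERFACE

Orientations are given as a unit quaternion [x, y, z, w].
In Python, from bench import state, snapshot, calibration, finish_job, pinch_z gives the robot as it stands.
- The arm moves only by the tool apply_moves, never from a script. Its argument "rows" is a list of rows, each an object of numbers: "x", "y", "z": the shift along the tool's x, y, z in mm; "yaw": the turn about the tool's z in rad; "hand": the closure, from -1 (fully open) to 1 (shut), so that 0 is half open. A call has 1 to 8 rows; each row shifts and turns the commanded pose from where the row before left it, along the tool's axes as they then stand; what a row does not reach is not made up. A row lasts 1/10 s, in which the tool goes at most 50 mm and 8.59 degrees, less where a joint would pass 70% of its speed; a pose out of reach is approached as far as the arm can. A call with a gripper value outside its range is refused whole. The fingers move at their own pace and stop on an object; "squeeze" is the grip in N (left out, the last holds). Time passes only in rows, so rows that do not move let the fingers close. It gives the time, the measured TCP pose, the force and the opening at its end, in the units of the state.
- state(): the state, without advancing time (a new reading comes with each control period).
- snapshot(name): name is "scene" or "top"; returns the picture (480x640x3 uint8, blue, green, red); there is no depth.
- calibration(name): a dict with "K" (3x3 intrinsics, pixels), "camera_from_world" (4x4, takes a point from world to camera coordinates). Camera axes: x right, y down, z forward; pixel columns grow to the right and rows downward; lengths in m; the calibration is good to about 2 mm. A picture is of the moment at which its call begins. calibration takes no time and is no camera call.
- finish_job(): hands the job in, once; it reports no verdict.
The state is a dict: "time_s": time; "qpos": joint angles; "joint_velocities": joint speeds; "joint_torque": joint torques, N m; "ee_pos": TCP position; "eef_rot": TCP orientation; "force": force on the tool from outside, world axes, zero at the start; "ft_torque": the same for the moment, N m; "gripper_width": finger opening in m.
Only numpy, scipy, OpenCV 4.12 (cv2) and the standard library are available. Lean on these libraries where they do the work, as an engineer would, in place of code of your own. Each camera call takes 0.05 s, during which the arm holds its last target. There are 200 camera calls.

## Working session

There is one attempt and no reset: what is moved stays moved. The work goes in short steps, Python scripts to look and compute and a tool call to move; the robot and the scene stay as the last step left them, time stands still between calls to the robot, and variables do not carry over. Pictures are saved under pics/ and viewed, about 8 in all and at most 12, crops included, and the job is handed in when it is done.

Besides the shell and the picture viewer there is one more tool, called after "Emit:" as name([rows], argument=value, ...), one row to a line, values as JSON. apply_moves: Moves the arm, as the interface text tells. Its arguments: {"type":"object","properties":{"rows":{"type":"array","items":{"type":"object","properties":{"x":{"type":"number"},"y":{"type":"number"},"z":{"type":"number"},"yaw":{"type":"number"},"hand":{"type":"number"}}}},"squeeze":{"type":"number"}},"required":["rows"]}

```bash
mkdir -p pics; ls; python3 - <<'E'
from bench import *
import cv2,numpy as np
s=state();print(s, pinch_z)
for n in("scene","top"):
    cv2.imwrite(f"pics/{n}0.png",snapshot(n));c=calibration(n);print(n,np.round(c["K"],2).tolist(),np.round(c["camera_from_world"],4).tolist())
E
```

```text
pics
{'time_s': 0.0, 'qpos': array([ 1.31501999e+00,  8.74276070e-02,  1.75121997e-01,  1.65979455e+00,
       -2.24805845e-05,  1.57080772e+00]), 'joint_velocities': array([ 0.00059555,  0.00118234, -0.0009179 , -0.00032625,  0.00072966,
        0.00097644]), 'joint_torque': array([-2.16077278e-03, -5.20399475e+01,  4.64790487e+01,  1.67140405e-02,
       -2.18649216e-04,  6.56301978e-06]), 'ee_pos': array([0.13914867, 0.53209917, 0.40399454]), 'eef_rot': array([ 1.27545460e-01,  9.91832511e-01, -6.48024790e-04, -7.19929119e-05]), 'force': array([-0.14894811,  0.67916696, -0.80763218]), 'ft_torque': array([-0.00437353, -0.01076219,  0.00970418]), 'gripper_width': 0.08541672068932446} 0.1547
scene [[554.48, 0.0, 320.28], [0.0, 554.48, 238.03], [0.0, 0.0, 1.0]] [[-0.1256, 0.992, -0.0087, 0.1022], [0.6195, 0.0716, -0.7817, -0.2588], [-0.7749, -0.1036, -0.6236, 1.5509], [0.0, 0.0, 0.0, 1.0]]
top [[535.56, 0.0, 321.79], [0.0, 535.56, 231.39], [0.0, 0.0, 1.0]] [[-0.0394, -0.9992, -0.007, -0.046], [-0.9741, 0.04, -0.2225, 0.5014], [0.2226, -0.002, -0.9749, 0.9974], [0.0, 0.0, 0.0, 1.0]]
```

View pics/scene0.png

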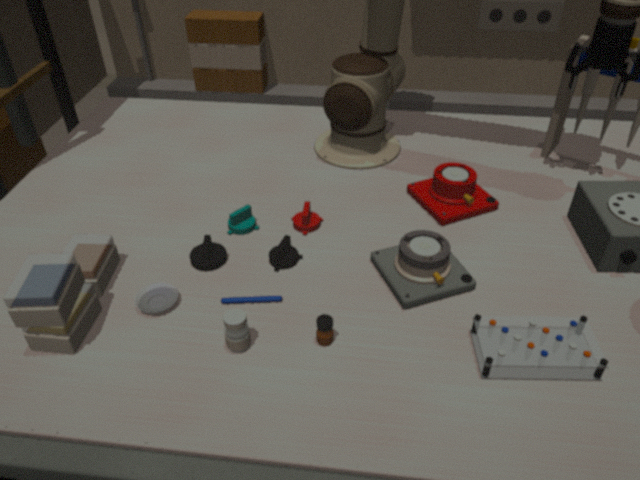

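View pics/top0.png

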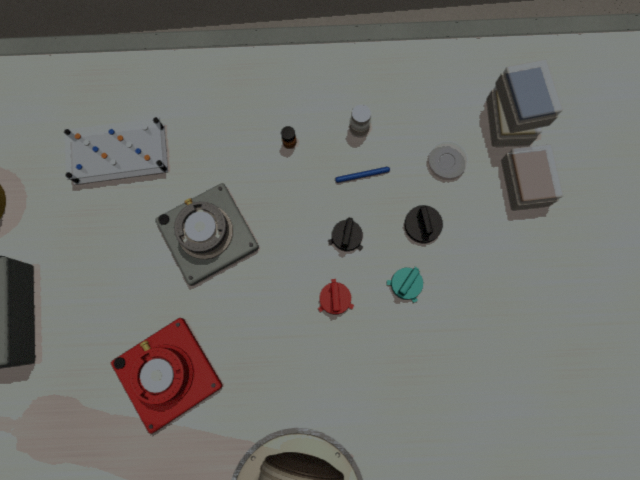

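Both views show the candidates. In the top view they are: black cap with lugs at (347,235), plain black lid at (424,224), red cap at (335,298) and turquoise cap at (407,284). The stations are grey at (205,232) and red at (160,375). I choose the black one with lugs and the grey station, and check both in one close crop.

```bash
cat > h.py <<'E'
import cv2,numpy as np
from bench import *
def cast(n,uv,z):
    c=calibration(n);K=c["K"];T=np.array(c["camera_from_world"]);R,t=T[:3,:3],T[:3,3]
    C=-R.T@t;uv=np.atleast_2d(np.asarray(uv,float))
    d=np.c_[uv,np.ones(len(uv))]@np.linalg.inv(K).T@R
    return C+d*((z-C[2])/d[:,2])[:,None]
def proj(n,P):
    c=calibration(n);T=np.array(c["camera_from_world"]);p=np.atleast_2d(P)@T[:3,:3].T+T[:3,3]
    q=p@np.array(c["K"]).T;return q[:,:2]/q[:,2:]
E
python3 - <<'E'
from h import *
t=cv2.imread("pics/top0.png");s=cv2.imread("pics/scene0.png")
def cr(im,u,v,r):
    k=cv2.resize(im[v-r:v+r,u-r:u+r],(390,390),interpolation=cv2.INTER_CUBIC)
    return np.clip(k.astype(float)*1.7,0,255).astype(np.uint8)
cv2.imwrite("pics/crop.png",np.hstack([cr(t,347,235,26),cr(t,201,229,39)]))
for n,uv,z in(("top",(347,236),.018),("top",(201,229),.08),("scene",(284,257),.009),("scene",(424,247),.08)):print(n,cast(n,uv,z))
E
```

```text
top [[ 0.49617077 -0.11711603  0.018     ]]
top [[0.50800936 0.1663518  0.08      ]]
scene [[ 0.50679792 -0.11556809  0.009     ]]
scene [[0.52749005 0.1671841  0.08      ]]
```

View pics/crop.png

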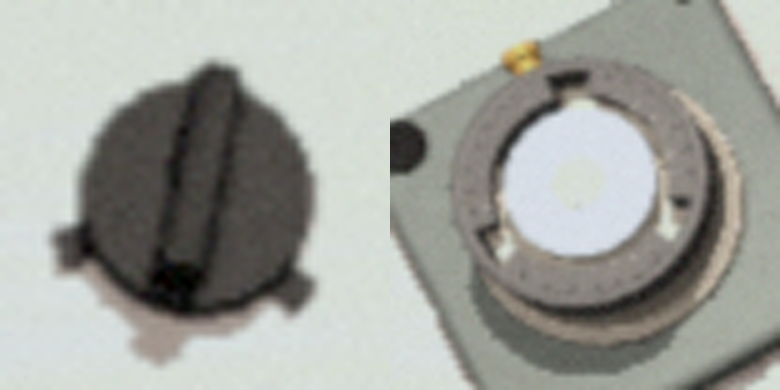

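The crop confirms the choice. The cap has two visible lugs at about crop (68,245) and (295,290), and the third is behind the top end of the bar. The collar shows slots at crop (572,85), (495,243) and (675,215). Next I measure precisely.

```bash
python3 - <<'E'
from h import *
t=cv2.imread("pics/top0.png");s=cv2.imread("pics/scene0.png")
# filter disc: bright blob in both views
for n,im,(u,v),r,th in(("top",t,(201,229),22,150),("scene",s,(425,247),22,150)):
    g=im.min(2).copy();roi=g[v-r:v+r,u-r:u+r];th=(int(roi.max())+int(np.median(roi)))//2
    _,m=cv2.threshold(roi,max(th,0),255,0)
    c=max(cv2.findContours(m.astype(np.uint8),0,1)[0],key=cv2.contourArea);c=cv2.convexHull(c)[:,0]+[u-r,v-r]
    P=cast(n,c,.078)[:,:2].astype(np.float32);(cx,R)=cv2.minEnclosingCircle(P)
    M=cv2.moments(P.reshape(-1,1,2));ar=abs(M['m00'])
    print(n,"disc",th,len(c),cx,R,"centroid",M['m10']/M['m00'],M['m01']/M['m00'],"Req",np.sqrt(ar/np.pi))
# cap masks
for n,im,(u,v),r in(("top",t,(347,235),26),("scene",s,(284,252),26)):
    g=im.max(2)[v-r:v+r,u-r:u+r];m=(g<75).astype(np.uint8)
    c=max(cv2.findContours(m,0,cv2.CHAIN_APPROX_NONE)[0],key=cv2.contourArea)[:,0]+[u-r,v-r]
    P=cast(n,c,.016)[:,:2];P6=cast(n,c,.004)[:,:2]
    # robust circle fit on plug edge
    ok=np.ones(len(P),bool)
    for _ in range(12):
        A=np.c_[2*P[ok],np.ones(ok.sum())];x=np.linalg.lstsq(A,(P[ok]**2).sum(1),rcond=None)[0]
        R=np.sqrt(x[2]+x[0]**2+x[1]**2);d=np.hypot(*(P-x[:2]).T);ok=abs(d-.032)<.003 if _>3 else abs(d-R)<.005
    print(n,"plug",x[:2],R,ok.sum(),len(P))
    d6=P6-x[:2];rr=np.hypot(*d6.T);a=np.degrees(np.arctan2(d6[:,1],d6[:,0]))
    o=np.argsort(a);print([(int(a[i]),int(rr[i]*1000)) for i in o[::2] if rr[i]>.036])
E
```

```text
top disc 104 20 (0.516478955745697, 0.17038634419441223) 0.030499594286084175 centroid 0.5155547580243034 0.1701509232565135 Req 0.029100147102167705
scene disc 99 19 (0.5208035111427307, 0.16794489324092865) 0.029553694650530815 centroid 0.5209189739084391 0.1682454094246156 Req 0.028496976773988162
top plug [ 0.49793757 -0.11638965] 0.03179344650591305 82 103
[(-135, 38), (-130, 38), (-123, 37), (-21, 37), (-16, 40), (-10, 40), (-4, 37), (98, 38), (101, 38), (108, 38)]
scene plug [ 0.50729245 -0.11718803] 0.03135940849033067 31 92
[(-179, 71), (-179, 78), (-175, 77), (-172, 77), (-169, 70), (-167, 63), (-164, 57), (-159, 51), (-152, 45), (-145, 44), (-139, 43), (-129, 40), (-118, 39), (-16, 38), (-8, 39), (101, 37), (106, 37), (115, 38), (139, 37), (151, 39), (161, 43), (168, 45), (173, 50), (176, 61), (178, 64)]
```

```bash
python3 - <<'E'
from h import *
t=cv2.imread("pics/top0.png");s=cv2.imread("pics/scene0.png")
for n,im,c in(("top",t,(.516,.1702)),("scene",s,(.5209,.1682))):
    g=im.max(2).astype(np.float32);a=np.radians(np.arange(-180,180,4))
    S=0
    for r in(.037,.039,.041):
        uv=proj(n,np.c_[c[0]+r*np.cos(a),c[1]+r*np.sin(a),np.full(len(a),.08)]).astype(np.float32)
        p=cv2.remap(g,uv[:,:1],uv[:,1:],1)[:,0];print(n,r);print(p.astype(int).reshape(3,30))
    
# bar top: compare edges; port colour
hsv=cv2.cvtColor(t,cv2.COLOR_BGR2HSV);m=cv2.inRange(hsv,(15,120,60),(35,255,255));m[:180]=0;m[230:]=0;m[:,:160]=0;m[:,230:]=0
y,x=np.nonzero(m);print(len(x),x.mean(),y.mean(),cast("top",(x.mean(),y.mean()),.02))
g=t.max(2)[205:262,320:375];print(np.array2string(g[8:52:2,5:48],max_line_width=250))
E
```

```text
top 0.037
[[ 82  84  85  83  83  84  88  83  82  82  81  82  84  85 100 101 114 119
  101  77  85  86  87  88  85  91  92  86  84  87]
 [ 87  85  92  84  83  86  85  83  83  83  81  82  83  77  61  48  46  41
   34  47  79  82  81  85  82  81  82  80  82  81]
 [ 81  80  79  80  80  79  84  81  80  80  81  84  85  79  64  38  71  92
  113 122  98  84  82  87  84  83  82  83  84  84]]
top 0.039
[[ 81  84  83  83  84  85  84  83  88  87  84  86  84  91 117 122 122 105
   71  57  81  84  83  86  84  85  87  85  82  85]
 [ 86  84  86  83  83  83  84  82  83  83  82  81  83  75  47  29  26  24
   20  42  75  82  81  81  80  80  80  81  80  80]
 [ 82  81  79  79  81  80  81  79  79  77  81  83  81  79  63  44  67  87
  112 126  99  83  80  82  83  81  82  82  81  82]]
top 0.041
[[ 81  83  83  82  84  84  83  84  85  85  83  83  84  92 123 125 106  93
   49  48  80  84  83  83  83  83  82  84  84  79]
 [ 84  84  83  82  84  82  82  82  80  81  82  74  81  75  43  29  29  28
   28  42  76  80  81  81  80  81  77  79  81  78]
 [ 77  82  79  78  81  81  80  81  79  74  81  78  76  79  59  39  5
[... 4156 characters left out ...]
 [130 131 131 131 131 131 130 132 129 111 101  95  91  77  61  39  21  17   7  14   8  12  29  35  31  25  19  19  25  53  81  94  94  73  50  45  74 114 129 132 129 131 131]
 [128 129 130 129 129 129 131 130 130 130 131 127 110  97  93  94  93  87  80  63  57  54  60  62  65  82  91  91  91 100 120 130 130 125 110 118 129 129 131 129 131 129 130]
 [128 131 130 131 131 131 131 131 130 132 130 130 129 123 105  97  94  95  94  96  95 100 102 101 102 101 104 119 126 131 130 130 132 130 130 132 131 129 130 132 130 130 130]
 [131 131 131 131 131 130 133 131 132 132 130 132 129 112 100  95  96  96  97  97 117 129 130 130 129 131 131 132 132 131 131 130 131 130 129 132 129 130 131 130 131 131 131]]
```

Measured points:
- **Cap:** about (0.5025, -0.117), with the bar and lug 0 at -13.7°.
- **Collar:** centre about (0.518, 0.169), with a slot at +6.7°. The port lies at 29°, so the slot is -22.5° from nominal, inside the ±25.8° allowed.

The cap needs about +20.4° to enter. Now the approach.

Emit:
apply_moves([
  {"x":-30,"y":-31,"z":5},
  {"x":-30,"y":-31,"z":5},
  {"x":-30,"y":-31,"z":5},
  {"x":-30,"y":-31,"z":5},
  {"x":-30,"y":-31,"z":5},
  {"x":-30,"y":-31,"z":5},
  {"x":-30,"y":-31,"z":5},
  {"x":-30,"y":-31,"z":5},
])

```text
schema error: expected keys x, y, z, yaw, hand
```

Emit:
apply_moves([
  {"x":-30,"y":-31,"z":5},
  {"x":-30,"y":-31,"z":5},
  {"x":-30,"y":-31,"z":5},
  {"x":-30,"y":-31,"z":5},
  {"x":-30,"y":-31,"z":5},
  {"x":-30,"y":-31,"z":5},
  {"x":-30,"y":-31,"z":5},
  {"x":-30,"y":-31,"z":5},
])

```text
schema error: expected keys x, y, z, yaw, hand
```

```bash
cat >> h.py <<'E'
from scipy.spatial.transform import Rotation as Ro
def delta(x,y,z,ang):
    "shift in tool axes (mm) and tool-z turn (rad) to TCP x,y,z with tool x at ang deg"
    s=state();R=Ro.from_quat(s["eef_rot"]).as_matrix();a=np.degrees(np.arctan2(R[1,0],R[0,0]))
    print("t",s["time_s"],"tcp",np.round(s["ee_pos"],4),"ang",round(a,2),"tilt",np.round(R[:,2],4),"F",np.round(s["force"],1),"M",np.round(s["ft_torque"],2),"w",round(s["gripper_width"],4),"q",np.round(s["qpos"],2))
    print("delta mm",np.round(R.T@(np.array([x,y,z])-s["ee_pos"])*1000,1),"yaw",round(np.radians((a-ang+180)%360-180),3))
E
python3 -c "
from h import *
delta(.5025,-.1168,.260,166.3)"
```

```text
t 0.1 tcp [0.1392 0.5321 0.4041] ang 165.35 tilt [-3.0e-04 -1.1e-03 -1.0e+00] F [ 0.3 -0.1  0.1] M [ 0.03 -0.01  0.01] w 0.0853 q [ 1.32  0.09  0.18  1.66 -0.    1.57]
delta mm [-515.7 -535.7  144.7] yaw -0.017
```

Emit:
apply_moves([
  {"x":-32,"y":-33,"z":5,"yaw":0,"hand":-1},
  {"x":-32,"y":-33,"z":5,"yaw":0,"hand":-1},
  {"x":-32,"y":-33,"z":5,"yaw":0,"hand":-1},
  {"x":-32,"y":-33,"z":5,"yaw":0,"hand":-1},
  {"x":-32,"y":-33,"z":5,"yaw":0,"hand":-1},
  {"x":-32,"y":-33,"z":5,"yaw":0,"hand":-1},
  {"x":-32,"y":-33,"z":5,"yaw":0,"hand":-1},
  {"x":-32,"y":-33,"z":5,"yaw":0,"hand":-1},
])

```text
time_s: 0.9
ee_pos: [0.3203, 0.2102, 0.3644]
eef_rot: [0.127, 0.992, 0.0, 0.0]
force: [1.0, 0.0, -0.1]
gripper_width: 0.0856
```

Emit:
apply_moves([
  {"x":-32,"y":-33,"z":8,"yaw":0,"hand":-1},
  {"x":-32,"y":-33,"z":8,"yaw":0,"hand":-1},
  {"x":-32,"y":-33,"z":8,"yaw":0,"hand":-1},
  {"x":-32,"y":-33,"z":8,"yaw":0,"hand":-1},
  {"x":-32,"y":-33,"z":8,"yaw":0,"hand":-1},
  {"x":-32,"y":-33,"z":8,"yaw":0,"hand":-1},
  {"x":-32,"y":-33,"z":8,"yaw":0,"hand":-1},
  {"x":0,"y":0,"z":0,"yaw":0,"hand":-1},
])

```text
time_s: 1.7
ee_pos: [0.4795, -0.072, 0.3065]
eef_rot: [0.13, 0.992, -0.0, -0.001]
force: [-0.4, 0.4, -0.5]
gripper_width: 0.0853
```

```bash
python3 -c "
from h import *
delta(.5025,-.1168,.235,166.3)"
```

```text
t 1.7 tcp [ 0.4795 -0.072   0.3065] ang 165.09 tilt [-2.4e-03 -5.0e-04 -1.0e+00] F [-0.4  0.4 -0.5] M [0.01 0.05 0.02] w 0.0853 q [-0.15 -0.08 -0.18  1.47 -0.    0.11]
delta mm [-33.9 -37.3  71.5] yaw -0.021
```

Emit:
apply_moves([
  {"x":-17,"y":-19,"z":15,"yaw":-0.021,"hand":0},
  {"x":-17,"y":-18,"z":15,"yaw":0,"hand":0},
  {"x":0,"y":0,"z":20,"yaw":0,"hand":0},
  {"x":0,"y":0,"z":15,"yaw":0,"hand":0},
  {"x":0,"y":0,"z":0,"yaw":0,"hand":0},
  {"x":0,"y":0,"z":0,"yaw":0,"hand":0},
])

```text
time_s: 2.3
ee_pos: [0.5021, -0.1118, 0.244]
eef_rot: [0.117, 0.993, 0.0, -0.0]
force: [-0.4, 0.2, -0.1]
gripper_width: 0.0426
```

```bash
python3 -c "
from h import *
delta(.5025,-.1168,.1955,166.3)
cv2.imwrite('pics/g1.png',cv2.resize(snapshot('scene')[180:330,200:400],(800,600),interpolation=cv2.INTER_CUBIC))"
```

```text
t 2.3 tcp [ 0.5021 -0.1118  0.244 ] ang 166.59 tilt [-2.e-04  1.e-04 -1.e+00] F [-0.4  0.2 -0.1] M [-0.02 -0.03  0.02] w 0.0426 q [-0.22  0.   -0.22  1.35  0.    0.01]
delta mm [-1.6 -4.7 48.5] yaw 0.005
```

View pics/g1.png

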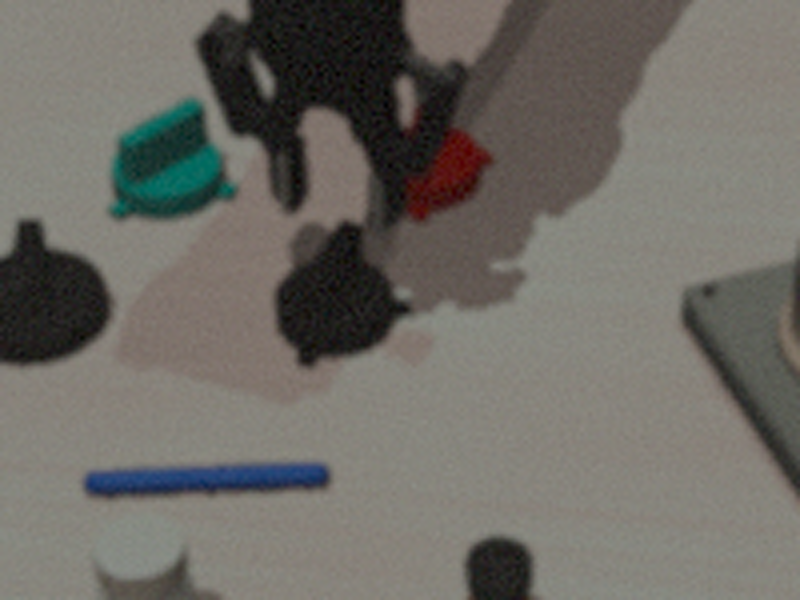

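The fingers (tips near crop (290,205) and (385,235)) straddle the bar of the lugged cap at (345,240), clear of the other caps. I descend and grip gently.

Emit:
apply_moves([
  {"x":-2,"y":-4,"z":15,"yaw":0.005,"hand":0},
  {"x":0,"y":0,"z":15,"yaw":0,"hand":0},
  {"x":0,"y":0,"z":12,"yaw":0,"hand":0},
  {"x":0,"y":0,"z":6,"yaw":0,"hand":0},
  {"x":0,"y":0,"z":0,"yaw":0,"hand":0.3},
  {"x":0,"y":0,"z":0,"yaw":0,"hand":0.5},
  {"x":0,"y":0,"z":0,"yaw":0,"hand":1},
  {"x":0,"y":0,"z":0,"yaw":0,"hand":1},
], squeeze=50)

```text
time_s: 3.15
ee_pos: [0.5035, -0.1168, 0.1963]
eef_rot: [0.12, 0.993, -0.0, 0.001]
force: [-1.2, -0.1, 2.9]
gripper_width: 0.0131
```

Emit:
apply_moves([
  {"x":0,"y":0,"z":0,"yaw":0,"hand":1},
  {"x":0,"y":0,"z":0,"yaw":0,"hand":1},
  {"x":0,"y":0,"z":0,"yaw":0,"hand":1},
])

```text
time_s: 3.45
ee_pos: [0.5035, -0.1168, 0.1963]
eef_rot: [0.12, 0.993, -0.0, 0.001]
force: [-0.2, 0.9, 4.9]
gripper_width: 0.0129
```

```bash
python3 -c "
from h import *
delta(.5025,-.1168,.1955,166.3)"
```

```text
t 3.45 tcp [ 0.5035 -0.1168  0.1963] ang 166.26 tilt [ 1.1e-03 -2.0e-04 -1.0e+00] F [-0.2  0.9  4.9] M [0.05 0.05 0.01] w 0.0129 q [-0.23  0.03 -0.29  1.25  0.    0.01]
delta mm [ 1.  -0.3  0.8] yaw -0.001
```

Emit:
apply_moves([
  {"x":0,"y":0,"z":-10,"yaw":0,"hand":1},
  {"x":0,"y":0,"z":-20,"yaw":0,"hand":1},
  {"x":0,"y":0,"z":-25,"yaw":0,"hand":1},
  {"x":0,"y":0,"z":-25,"yaw":0,"hand":1},
  {"x":0,"y":0,"z":-20,"yaw":0,"hand":1},
  {"x":0,"y":0,"z":-10,"yaw":0,"hand":1},
])

```text
time_s: 4.05
ee_pos: [0.5034, -0.1168, 0.3078]
eef_rot: [0.12, 0.993, -0.0, 0.001]
force: [-0.6, 0.5, -1.8]
gripper_width: 0.0131
```

Emit:
apply_moves([
  {"x":4,"y":20,"z":0,"yaw":0,"hand":1},
  {"x":7,"y":40,"z":0,"yaw":0,"hand":1},
  {"x":8,"y":45,"z":0,"yaw":0,"hand":1},
  {"x":8,"y":45,"z":0,"yaw":0,"hand":1},
  {"x":8,"y":45,"z":0,"yaw":0,"hand":1},
  {"x":8,"y":40,"z":0,"yaw":0,"hand":1},
  {"x":7,"y":30,"z":0,"yaw":0,"hand":1},
  {"x":4,"y":16,"z":0,"yaw":0,"hand":1},
])

```text
time_s: 4.85
ee_pos: [0.5172, 0.1713, 0.305]
eef_rot: [0.119, 0.993, -0.0, -0.001]
force: [-0.1, -0.8, -1.3]
gripper_width: 0.0129
```

Emit:
apply_moves([
  {"x":0,"y":0,"z":0,"yaw":-0.12,"hand":1},
  {"x":0,"y":0,"z":0,"yaw":-0.12,"hand":1},
  {"x":0,"y":0,"z":0,"yaw":-0.116,"hand":1},
  {"x":0,"y":0,"z":0,"yaw":0,"hand":1},
  {"x":0,"y":0,"z":0,"yaw":0,"hand":1},
])

```text
time_s: 5.35
ee_pos: [0.5176, 0.1687, 0.3054]
eef_rot: [-0.056, 0.998, -0.0, -0.0]
force: [-0.0, -0.1, -0.9]
gripper_width: 0.0132
```

```bash
python3 -c "
from h import *
delta(.518,.169,.306,186.7)
a=snapshot('scene');b=snapshot('top');cv2.imwrite('pics/s2.png',a);cv2.imwrite('pics/t2.png',b)
k=lambda im,u,v,r:cv2.convertScaleAbs(cv2.resize(im[v-r:v+r,u-r:u+r],(400,400),interpolation=cv2.INTER_CUBIC),alpha=1.8)
cv2.imwrite('pics/v2.png',np.hstack([k(a,422,225,60),k(b,205,225,60)]))"
```

```text
t 5.35 tcp [0.5176 0.1687 0.3054] ang -173.56 tilt [-6.e-04 -3.e-04 -1.e+00] F [-0.  -0.1 -0.9] M [0.02 0.03 0.01] w 0.0132 q [ 0.32  0.06 -0.05  1.47 -0.    0.2 ]
delta mm [-0.5  0.3 -0.6] yaw -0.005
```

View pics/v2.png

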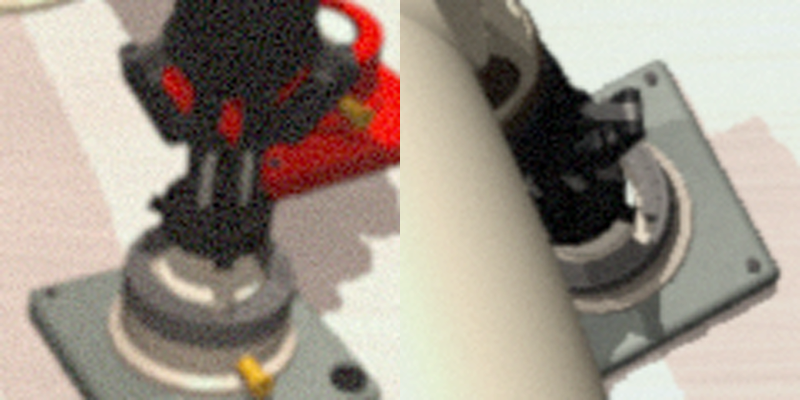

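The cap is held level over the grey collar. In the scene view lug 0 is at crop (228,264), pointing at the slot near (235,295), and the left lug is at (152,204). I check its offset against the collar in the same camera.

```bash
python3 - <<'E'
from h import *
a=cv2.imread('pics/s2.png');g=a.max(2)
zu=state()["ee_pos"][2]-.1963
print("zu",zu)
print("lug0",cast("scene",(430.4,244.8),zu),"lugL",cast("scene",(407.2,226.2),zu+.003))
c=np.array([.5209,.1682])
for ang,r in((6.4,.04),(126.4,.04),(-113.6,.04),(-60,.032),(40,.032),(70,.032)):
    p=c+r*np.array([np.cos(np.radians(ang)),np.sin(np.radians(ang))]);print(ang,proj("scene",[*p,zu]))
print(np.array2string(g[218:256:1,400:450],max_line_width=300,threshold=9999))
E
```

```text
zu 0.1092463244574797
lug0 [[0.55576257 0.17532227 0.10924632]] lugL [[0.50718111 0.13195077 0.11224632]]
6.4 [[429.02320396 246.34991896]]
126.4 [[442.61973672 226.76169168]]
-113.6 [[406.85728376 226.70056844]]
-60 [[411.53041029 237.2115983 ]]
40 [[437.49924119 241.85342666]]
70 [[442.31177179 237.73942184]]
[[136 132 131 131 131 134 133 133 130 132 133 133 130 122 106  79  67  43  31  26  20  41  43  62  63  54  34  37  26  27  22  27  27  26  54  62  55  44  25  27  49  60  75  74  78  82  70  74  69  68]
 [129 130 131 129 134 130 131 136 131 133 133 129 119  96  75  47  26  22  28  34  29  33  45  67  62  48  30  31  28  20  25  22  30  35  42  63  55  39  26  34  46  62  63  70  75  63  68  63  66  64]
 [133 136 132 132 132 131 132 135 130 136 132 122  91  64  47  30  23  23  27  27  29  39  46  67  58  43  27  25  34  22  36  13  19  41  48  54  60  41  28  33  43  48  60  57  59  65  63  66  63  60]
 [132 132 131 136 134 132 131 132 131 132 129 105  66  34  25  26  25  38  22  28  28  37  52  58  60  44  29  22  22  26  28  27  23  37  50  56  50  38  15  40  43  53  49  59 
[... 6227 characters left out ...]
2  78  77  73  77  91 108 118 120 120 111  91  77  73  76  72  75  73  80  75  75  70  60]
 [ 38  41  47  49  56  57  57  60  65  69  63  65  63  76  85  95 112 123 119 130 129 133 135 133 131 114  89  73  78  78  79  79 102 115 122 115 107  90  71  75  74  72  68  70  67  75  75  77  58  53]
 [ 45  41  32  35  51  53  60  63  65  68  62  68  64  59  67  76  89  99 105 114 119 125 127 128 130 119  91  77  78  83  79  81  89 109 109 103  82  80  74  76  72  78  74  71  71  71  72  63  53  53]
 [ 33  41  42  46  46  55  53  63  62  70  63  61  63  63  65  62  68  77  82  91  95 103 108 114 109 103  95  84  79  77  67  74  77  88  80  69  69  75  72  76  77  76  77  72  73  70  64  57  47  57]]
```

Scene-view check: lug 0's tip is at (429,245.8) against a predicted (429.0,246.3). The left lug is at (407,225.7) against (406.9,226.7 to 224.5). That is within about 1 mm. I descend gently.

Emit:
apply_moves([
  {"x":-0.7,"y":0.3,"z":8,"yaw":-0.005,"hand":1},
  {"x":0,"y":0,"z":8,"yaw":0,"hand":1},
  {"x":0,"y":0,"z":6,"yaw":0,"hand":1},
  {"x":0,"y":0,"z":3,"yaw":0,"hand":1},
  {"x":0,"y":0,"z":0,"yaw":0,"hand":1},
])

```text
time_s: 5.95
ee_pos: [0.5181, 0.1694, 0.2799]
eef_rot: [-0.06, 0.998, -0.0, -0.001]
force: [0.2, 1.1, -0.4]
gripper_width: 0.0129
```

Emit:
apply_moves([
  {"x":0,"y":0,"z":1,"yaw":0,"hand":1},
  {"x":0,"y":0,"z":1,"yaw":0,"hand":1},
  {"x":0,"y":0,"z":1,"yaw":0,"hand":1},
  {"x":0,"y":0,"z":0,"yaw":0,"hand":1},
])

```text
time_s: 6.35
ee_pos: [0.5182, 0.1694, 0.2777]
eef_rot: [-0.061, 0.998, 0.0, 0.0]
force: [0.2, -0.7, -0.9]
gripper_width: 0.0132
```

Emit:
apply_moves([
  {"x":0,"y":0,"z":1,"yaw":0,"hand":1},
  {"x":0,"y":0,"z":1,"yaw":0,"hand":1},
  {"x":0,"y":0,"z":0,"yaw":0,"hand":1},
])

```text
time_s: 6.65
ee_pos: [0.5182, 0.1694, 0.2755]
eef_rot: [-0.061, 0.998, -0.0, -0.0]
force: [-0.7, 0.1, -1.1]
gripper_width: 0.0131
```

Emit:
apply_moves([
  {"x":0,"y":0,"z":1,"yaw":0,"hand":1},
  {"x":0,"y":0,"z":1,"yaw":0,"hand":1},
  {"x":0,"y":0,"z":0,"yaw":0,"hand":1},
])

```text
time_s: 6.95
ee_pos: [0.5183, 0.1694, 0.2739]
eef_rot: [-0.061, 0.998, 0.0, 0.0]
force: [-0.3, 0.4, 1.9]
gripper_width: 0.013
```

```bash
python3 -c "
from h import *
delta(.518,.169,.2583,186.7)"
```

```text
t 6.95 tcp [0.5183 0.1694 0.2739] ang -173.05 tilt [ 3.e-04  1.e-04 -1.e+00] F [-0.3  0.4  1.9] M [-0.03  0.07  0.03] w 0.013 q [ 0.32  0.07 -0.1   1.41 -0.    0.19]
delta mm [ 0.3 -0.4 15.6] yaw 0.004
```

Spring-like contact, 3 N over the cap's weight at about -2.4 mm, with no hard stop, so the lugs are in the slot mouths. I continue slowly.

Emit:
apply_moves([
  {"x":0,"y":0,"z":1,"yaw":0,"hand":1},
  {"x":0,"y":0,"z":1,"yaw":0,"hand":1},
  {"x":0,"y":0,"z":0,"yaw":0,"hand":1},
])

```text
time_s: 7.25
ee_pos: [0.5183, 0.1694, 0.2717]
eef_rot: [-0.061, 0.998, 0.0, 0.0]
force: [-1.7, -0.6, 1.8]
gripper_width: 0.0133
```

Emit:
apply_moves([
  {"x":0,"y":0,"z":1,"yaw":0,"hand":1},
  {"x":0,"y":0,"z":1,"yaw":0,"hand":1},
  {"x":0,"y":0,"z":0,"yaw":0,"hand":1},
])

```text
time_s: 7.55
ee_pos: [0.5183, 0.1694, 0.2696]
eef_rot: [-0.061, 0.998, 0.0, 0.0]
force: [1.0, -0.5, 3.0]
gripper_width: 0.0134
```

Sinking against the spring only. Next I go to -18 mm (TCP 0.2583).

Emit:
apply_moves([
  {"x":0,"y":0,"z":1,"yaw":0,"hand":1},
  {"x":0,"y":0,"z":1,"yaw":0,"hand":1},
  {"x":0,"y":0,"z":1,"yaw":0,"hand":1},
  {"x":0,"y":0,"z":1,"yaw":0,"hand":1},
  {"x":0,"y":0,"z":0,"yaw":0,"hand":1},
])

```text
time_s: 8.05
ee_pos: [0.5183, 0.1694, 0.2656]
eef_rot: [-0.061, 0.998, 0.0, 0.0]
force: [-0.2, 0.7, 2.7]
gripper_width: 0.013
```

Emit:
apply_moves([
  {"x":0,"y":0,"z":1,"yaw":0,"hand":1},
  {"x":0,"y":0,"z":1,"yaw":0,"hand":1},
  {"x":0,"y":0,"z":1,"yaw":0,"hand":1},
  {"x":0,"y":0,"z":1,"yaw":0,"hand":1},
  {"x":0,"y":0,"z":0,"yaw":0,"hand":1},
])

```text
time_s: 8.55
ee_pos: [0.5183, 0.1694, 0.2616]
eef_rot: [-0.061, 0.998, 0.0, 0.0]
force: [0.1, -1.1, 3.8]
gripper_width: 0.0131
```

Emit:
apply_moves([
  {"x":0,"y":0,"z":1,"yaw":0,"hand":1},
  {"x":0,"y":0,"z":1,"yaw":0,"hand":1},
  {"x":0,"y":0,"z":1,"yaw":0,"hand":1},
  {"x":0,"y":0,"z":0,"yaw":0,"hand":1},
])

```text
time_s: 8.95
ee_pos: [0.5183, 0.1694, 0.2586]
eef_rot: [-0.061, 0.998, 0.0, 0.0]
force: [-0.7, 0.8, 4.3]
gripper_width: 0.0131
```

```bash
python3 -c "
from h import *
delta(.518,.169,.2583,138.4)"
```

```text
t 8.95 tcp [0.5183 0.1694 0.2586] ang -173.06 tilt [ 1.e-04  1.e-04 -1.e+00] F [-0.7  0.8  4.3] M [ 0.   -0.02 -0.  ] w 0.0131 q [ 0.32  0.07 -0.12  1.38  0.    0.19]
delta mm [ 0.3 -0.4  0.3] yaw 0.847
```

The depth is right and forces are low. I twist clockwise in gentle steps.

Emit:
apply_moves([
  {"x":0,"y":0,"z":0,"yaw":0.05,"hand":1},
  {"x":0,"y":0,"z":0,"yaw":0.05,"hand":1},
  {"x":0,"y":0,"z":0,"yaw":0.05,"hand":1},
  {"x":0,"y":0,"z":0,"yaw":0,"hand":1},
])

```text
time_s: 9.35
ee_pos: [0.5183, 0.1694, 0.2588]
eef_rot: [0.015, 1.0, -0.0, 0.0]
force: [0.1, -0.4, 4.9]
gripper_width: 0.0128
```

```bash
python3 -c "
from h import *
delta(.518,.169,.2583,138.4)"
```

```text
t 9.35 tcp [0.5183 0.1694 0.2588] ang 178.3 tilt [ 2.e-04 -0.e+00 -1.e+00] F [ 0.1 -0.4  4.9] M [-0.03 -0.04 -0.05] w 0.0128 q [ 0.32  0.07 -0.12  1.38 -0.    0.35]
delta mm [ 0.3 -0.4  0.5] yaw 0.696
```

Emit:
apply_moves([
  {"x":0,"y":0,"z":0,"yaw":0.05,"hand":1},
  {"x":0,"y":0,"z":0,"yaw":0.05,"hand":1},
  {"x":0,"y":0,"z":0,"yaw":0.05,"hand":1},
  {"x":0,"y":0,"z":0,"yaw":0.05,"hand":1},
  {"x":0,"y":0,"z":0,"yaw":0.05,"hand":1},
  {"x":0,"y":0,"z":0,"yaw":0,"hand":1},
])

```text
time_s: 9.95
ee_pos: [0.5183, 0.1694, 0.2587]
eef_rot: [0.139, 0.99, -0.0, 0.0]
force: [-0.1, -0.1, 4.2]
gripper_width: 0.0134
```

Emit:
apply_moves([
  {"x":0,"y":0,"z":0,"yaw":0.05,"hand":1},
  {"x":0,"y":0,"z":0,"yaw":0.05,"hand":1},
  {"x":0,"y":0,"z":0,"yaw":0.05,"hand":1},
  {"x":0,"y":0,"z":0,"yaw":0.05,"hand":1},
  {"x":0,"y":0,"z":0,"yaw":0.04,"hand":1},
  {"x":0,"y":0,"z":0,"yaw":0,"hand":1},
])

```text
time_s: 10.55
ee_pos: [0.5182, 0.1693, 0.2586]
eef_rot: [0.256, 0.967, -0.0, -0.0]
force: [-1.3, -0.9, 4.3]
gripper_width: 0.0129
```

```bash
python3 -c "
from h import *
delta(.518,.169,.2583,138.4)"
```

```text
t 10.55 tcp [0.5182 0.1693 0.2586] ang 150.36 tilt [-2.e-04 -3.e-04 -1.e+00] F [-1.3 -0.9  4.3] M [-0.26  0.14 -0.12] w 0.0129 q [ 0.32  0.07 -0.12  1.38 -0.    0.83]
delta mm [-0.  -0.4  0.3] yaw 0.209
```

Emit:
apply_moves([
  {"x":0,"y":0,"z":0,"yaw":0.04,"hand":1},
  {"x":0,"y":0,"z":0,"yaw":0.04,"hand":1},
  {"x":0,"y":0,"z":0,"yaw":0.04,"hand":1},
  {"x":0,"y":0,"z":0,"yaw":0,"hand":1},
])

```text
time_s: 10.95
ee_pos: [0.518, 0.1692, 0.2584]
eef_rot: [0.313, 0.95, -0.001, -0.0]
force: [-2.4, -3.0, 5.0]
gripper_width: 0.0134
```

```bash
python3 -c "
from h import *
delta(.518,.169,.2583,138.4)"
```

```text
t 10.95 tcp [0.518  0.1692 0.2584] ang 143.5 tilt [-1.1e-03 -8.0e-04 -1.0e+00] F [-2.4 -3.   5. ] M [-0.69  0.48  0.07] w 0.0134 q [ 0.32  0.07 -0.12  1.38 -0.    0.95]
delta mm [-0.1 -0.1  0.1] yaw 0.089
```

Emit:
apply_moves([
  {"x":0,"y":-0.4,"z":0,"yaw":0,"hand":1},
  {"x":0,"y":0,"z":0,"yaw":0.02,"hand":1},
  {"x":0,"y":0,"z":0,"yaw":0.02,"hand":1},
  {"x":0,"y":0,"z":0,"yaw":0,"hand":1},
])

```text
time_s: 11.35
ee_pos: [0.5179, 0.1689, 0.2585]
eef_rot: [0.333, 0.943, -0.0, 0.0]
force: [-2.2, -4.9, 4.5]
gripper_width: 0.0134
```

```bash
python3 -c "
from h import *
delta(.518,.169,.2583,138.4)"
```

```text
t 11.35 tcp [0.5179 0.1689 0.2585] ang 141.06 tilt [-3.e-04 -9.e-04 -1.e+00] F [-2.2 -4.9  4.5] M [-1.    0.41  0.28] w 0.0134 q [ 0.32  0.07 -0.13  1.38 -0.    1.  ]
delta mm [0.  0.1 0.2] yaw 0.046
```

Emit:
apply_moves([
  {"x":0,"y":-0.5,"z":0,"yaw":0,"hand":1},
  {"x":0,"y":0,"z":0,"yaw":0.02,"hand":1},
  {"x":0,"y":0,"z":0,"yaw":0.02,"hand":1},
  {"x":0,"y":0,"z":0,"yaw":0,"hand":1},
])

```text
time_s: 11.75
ee_pos: [0.5178, 0.1682, 0.2586]
eef_rot: [0.352, 0.936, -0.001, 0.0]
force: [-0.8, -8.4, 4.1]
gripper_width: 0.0133
```

```bash
python3 -c "
from h import *
delta(.518,.169,.2583,138.4)"
```

```text
t 11.75 tcp [0.5178 0.1682 0.2586] ang 138.74 tilt [ 3.e-04 -2.e-03 -1.e+00] F [-0.8 -8.4  4.1] M [-1.73  0.04  0.65] w 0.0133 q [ 0.31  0.07 -0.13  1.38 -0.    1.03]
delta mm [0.4 0.8 0.3] yaw 0.006
```

The torque rises (0.65 Nm) at 0.84 rad, so this is the stop. I let the cap rise into the pocket under control, then release.

Emit:
apply_moves([
  {"x":0,"y":0,"z":-1,"yaw":0,"hand":1},
  {"x":0,"y":0,"z":-1,"yaw":0,"hand":1},
  {"x":0,"y":0,"z":-1,"yaw":0,"hand":1},
  {"x":0,"y":0,"z":-1,"yaw":0,"hand":1},
  {"x":0,"y":0,"z":-0.7,"yaw":0,"hand":1},
  {"x":0,"y":0,"z":0,"yaw":0,"hand":1},
])

```text
time_s: 12.35
ee_pos: [0.5177, 0.168, 0.2624]
eef_rot: [0.352, 0.936, -0.001, 0.0]
force: [-0.5, -7.9, -2.1]
gripper_width: 0.0127
```

```bash
python3 -c "
from h import *
delta(.518,.169,.2643,138.4)"
```

```text
t 12.35 tcp [0.5177 0.168  0.2624] ang 138.75 tilt [-0.001  -0.0028 -1.    ] F [-0.5 -7.9 -2.1] M [-1.94 -0.23  0.47] w 0.0127 q [ 0.31  0.07 -0.12  1.39 -0.    1.03]
delta mm [ 0.4  0.9 -1.9] yaw 0.006
```

Emit:
apply_moves([
  {"x":0,"y":0,"z":0.8,"yaw":0,"hand":1},
  {"x":0,"y":0,"z":0,"yaw":0,"hand":0.5},
  {"x":0,"y":0,"z":0,"yaw":0,"hand":0.3},
  {"x":0,"y":0,"z":0,"yaw":0,"hand":0.1},
  {"x":0,"y":0,"z":0,"yaw":0,"hand":0},
])

```text
time_s: 12.85
ee_pos: [0.5177, 0.1689, 0.2625]
eef_rot: [0.352, 0.936, 0.0, -0.0]
force: [0.9, -0.4, -0.2]
gripper_width: 0.0424
```

Emit:
apply_moves([
  {"x":0,"y":0,"z":-10,"yaw":0,"hand":0},
  {"x":0,"y":0,"z":-25,"yaw":0,"hand":0},
  {"x":0,"y":0,"z":-35,"yaw":0,"hand":0},
  {"x":0,"y":0,"z":-30,"yaw":0,"hand":0},
  {"x":0,"y":0,"z":0,"yaw":0,"hand":0},
])

```text
time_s: 13.35
ee_pos: [0.518, 0.1689, 0.368]
eef_rot: [0.352, 0.936, 0.002, 0.003]
force: [0.7, -0.2, -0.3]
gripper_width: 0.0425
```

```bash
python3 -c "
from h import *
delta(.518,.169,.2643,138.4)
a=snapshot('scene');b=snapshot('top');cv2.imwrite('pics/s3.png',a);cv2.imwrite('pics/t3.png',b)
k=lambda im,u,v,r:cv2.convertScaleAbs(cv2.resize(im[v-r:v+r,u-r:u+r],(400,400),interpolation=cv2.INTER_CUBIC),alpha=2)
cv2.imwrite('pics/v3.png',np.hstack([k(a,422,248,35),k(b,205,225,45)]))"
```

```text
t 13.35 tcp [0.518  0.1689 0.368 ] ang 138.82 tilt [ 0.0068  0.0024 -1.    ] F [ 0.7 -0.2 -0.3] M [-0.01  0.03  0.02] w 0.0425 q [0.32 0.06 0.08 1.58 0.   1.03]
delta mm [  0.4  -0.6 103.7] yaw 0.007
```

View pics/v3.png

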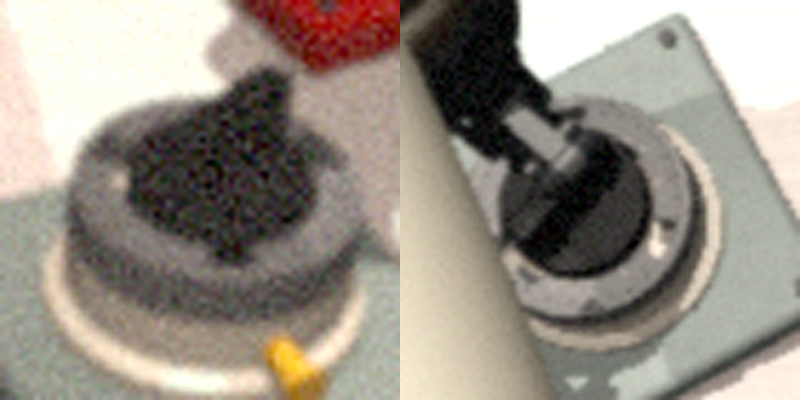

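The cap sits in the collar, released. The slot at crop (228,255) is empty and the bar is turned to about -41°. I clear the arm to check height and level.

Emit:
apply_moves([
  {"x":-26,"y":-30,"z":0,"yaw":0,"hand":0},
  {"x":-26,"y":-30,"z":0,"yaw":0,"hand":0},
  {"x":-26,"y":-30,"z":0,"yaw":0,"hand":0},
  {"x":-26,"y":-30,"z":0,"yaw":0,"hand":0},
  {"x":-26,"y":-30,"z":0,"yaw":0,"hand":0},
  {"x":0,"y":0,"z":0,"yaw":0,"hand":0},
])

```text
time_s: 14.05
ee_pos: [0.5163, -0.0333, 0.3614]
eef_rot: [0.354, 0.935, -0.001, -0.001]
force: [0.4, 0.3, 0.8]
gripper_width: 0.0427
```

```bash
python3 - <<'E'
from h import *
a=snapshot('scene');b=snapshot('top');cv2.imwrite('pics/s4.png',a);cv2.imwrite('pics/t4.png',b)
k=lambda im,u,v,r:cv2.convertScaleAbs(cv2.resize(im[v-r:v+r,u-r:u+r],(400,400),interpolation=cv2.INTER_CUBIC),alpha=2.5)
cv2.imwrite('pics/v4.png',np.hstack([k(a,425,243,25),k(b,205,225,30)]))
# predicted bar-top ends and plug front/back for locked(-12) / unlocked(-16)
th=np.radians(-41.3);d=np.array([np.cos(th),np.sin(th)])
for n,c in(("scene",(.5209,.1682)),("top",(.516,.1702))):
  for off in(-.012,-.016):
    P=[[c[0]+s*.028*d[0],c[1]+s*.028*d[1],.08+off+.048] for s in(1,-1)]
    q=proj(n,P);u,v,r=(425,243,25) if n=="scene" else (205,225,30)
    print(n,off,np.round(q,1).tolist(),"crop",np.round((q-[u-r,v-r])*200/r,0).tolist())
E
```

```text
scene -0.012 [[416.8, 236.4], [435.9, 224.3]] crop [[135.0, 147.0], [287.0, 51.0]]
scene -0.016 [[416.6, 238.1], [435.7, 226.0]] crop [[133.0, 161.0], [285.0, 64.0]]
top -0.012 [[204.6, 209.3], [184.5, 231.9]] crop [[197.0, 95.0], [63.0, 246.0]]
top -0.016 [[205.1, 209.8], [185.1, 232.4]] crop [[201.0, 99.0], [67.0, 249.0]]
```

View pics/v4.png

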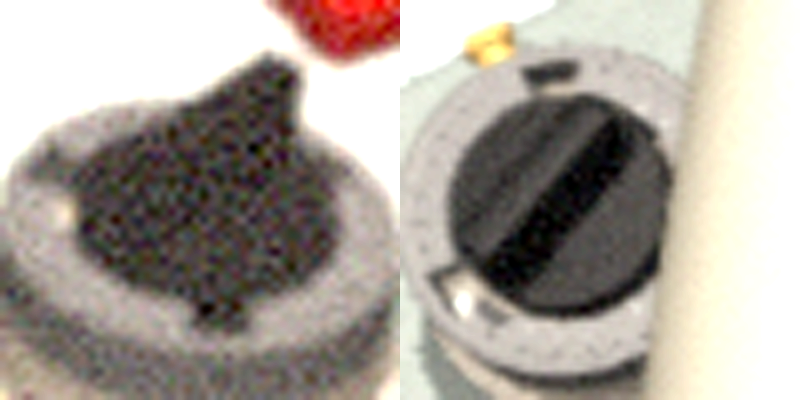

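```bash
python3 - <<'E'
from h import *
a=cv2.imread('pics/s4.png');g=a.max(2)
print(np.array2string(g[218:240,424:446],max_line_width=300,threshold=9999))
th=np.radians(-41.3);d=np.array([np.cos(th),np.sin(th)]);p=np.array([-d[1],d[0]])
for off in(-.012,-.016):
  for c in((.5209,.1682),):
    P=[[*(np.array(c)+s*.028*d+w*.007*p),.128+off] for s in(1,-1) for w in(1,-1)]
    print(off,np.round(proj("scene",P),1).tolist())
# top: bar top-face edges
E
```

```text
[[133 132 129 132 130 131 128 125 120  93  79  65  59  70  66  80  87 106 117 119 116 117]
 [135 134 130 132 132 133 135 130 128 113  96  74  72  68  66  73  76  84  98 105  98 100]
 [133 133 131 132 135 132 132 133 130 130 116  96  82  66  67  62  73  79  82  81  81  85]
 [131 132 133 132 132 130 134 138 133 134 123 116  99  73  67  58  71  68  78  81  80  74]
 [130 132 132 131 136 130 133 135 132 132 128 126 109  83  62  64  68  73  75  77  67  70]
 [131 136 130 131 135 133 130 134 123 120 124 122 117 104  84  66  64  70  76  71  68  64]
 [132 133 133 134 135 133 126 113 101  85  96 106 115 108  95  81  71  73  73  69  72  73]
 [137 133 134 132 131 125 111  92  68  48  68  70  90 106 109 105  94  85  79  78  85  90]
 [132 135 135 126 116  93  77  56  37  33  34  39  60  80 105 117 121 110 101 105 110 118]
 [133 130 119 102  82  66  39  33  30  28  35  29  33  69 105 126 131 126 126 122 127 134]
 [122 110  98  74  51  41  36  30  38  31  27   9  34  60 100 129 135 130 134 134 132 132]
 [101  80  64  39  36  29  35  16  31  32  31  23  40  72 104 126 132 135 132 132 134 135]
 [ 69  4
[... 346 characters left out ...]
 138 131]
 [ 26  37  24  28  31  31  27  32  28  28  31  22  32  65  81 100 111 120 128 133 131 135]
 [ 37  28  22  27  34  29  28  30  30  18  39  26  46  54  73  80  88 105 120 125 130 130]
 [ 30  25  26  22  16  21  31   0  17  38  27  27  35  41  55  62  71  84  98 113 122 129]
 [ 21  25  24  36  31  32  31  30  26  32  29  20  37  30  47  51  49  69  82  90 104 119]
 [ 24  34  33  29  26  21  27  33  33  16  36  23  35  34  30  40  40  48  55  72  84 107]
 [ 18  28  22  22  28  22  32  24  23  25  28  30  30  40  33  32  41  43  52  52  81  87]]
-0.012 [[419.7, 238.1], [414.0, 234.7], [438.8, 226.0], [433.1, 222.7]]
-0.016 [[419.5, 239.8], [413.8, 236.4], [438.5, 227.6], [432.9, 224.4]]
```

The pixel evidence cannot separate 4 mm: the bar corner is at (432.7,224.2), between the two predictions of 222.7 and 224.4. I feel the height instead, with a light touch of the closed fingertips on the bar. Contact at TCP z of 0.289 means locked; 0.285 means unlocked.

Emit:
apply_moves([
  {"x":26,"y":30,"z":0,"yaw":0,"hand":1},
  {"x":26,"y":30,"z":0,"yaw":0,"hand":1},
  {"x":26,"y":30,"z":0,"yaw":0,"hand":1},
  {"x":26,"y":30,"z":0,"yaw":0,"hand":1},
  {"x":26,"y":30,"z":0,"yaw":0,"hand":1},
  {"x":0,"y":0,"z":0,"yaw":0,"hand":1},
  {"x":0,"y":0,"z":0,"yaw":0,"hand":1},
  {"x":0,"y":0,"z":0,"yaw":0,"hand":1},
])

```text
time_s: 14.95
ee_pos: [0.5174, 0.1689, 0.3623]
eef_rot: [0.351, 0.936, -0.0, -0.0]
force: [-0.3, 0.3, 0.0]
gripper_width: -0.0002
```

Emit:
apply_moves([
  {"x":0,"y":0,"z":20,"yaw":0,"hand":1},
  {"x":0,"y":0,"z":25,"yaw":0,"hand":1},
  {"x":0,"y":0,"z":15,"yaw":0,"hand":1},
  {"x":0,"y":0,"z":5,"yaw":0,"hand":1},
  {"x":0,"y":0,"z":0,"yaw":0,"hand":1},
])

```text
time_s: 15.45
ee_pos: [0.5176, 0.1682, 0.2973]
eef_rot: [0.352, 0.936, -0.0, -0.0]
force: [0.7, 0.3, -0.2]
gripper_width: 0.0003
```

```bash
python3 -c "
from h import *
delta(.518,.169,.289,138.4)"
```

```text
t 15.45 tcp [0.5176 0.1682 0.2973] ang 138.77 tilt [-8.e-04 -3.e-04 -1.e+00] F [ 0.7  0.3 -0.2] M [-0.   -0.05  0.03] w 0.0003 q [ 0.31  0.06 -0.06  1.45 -0.    1.03]
delta mm [0.2 0.8 8.3] yaw 0.006
```

Emit:
apply_moves([
  {"x":0,"y":0,"z":3,"yaw":0,"hand":1},
  {"x":0,"y":0,"z":3,"yaw":0,"hand":1},
  {"x":0,"y":0,"z":0,"yaw":0,"hand":1},
])

```text
time_s: 15.75
ee_pos: [0.5177, 0.1687, 0.2918]
eef_rot: [0.352, 0.936, 0.0, 0.0]
force: [0.1, -0.6, -0.1]
gripper_width: 0.0001
```

Emit:
apply_moves([
  {"x":0,"y":0,"z":1,"yaw":0,"hand":1},
  {"x":0,"y":0,"z":0,"yaw":0,"hand":1},
])

```text
time_s: 15.95
ee_pos: [0.5177, 0.1688, 0.2907]
eef_rot: [0.352, 0.936, 0.0, 0.0]
force: [0.0, -0.3, 0.0]
gripper_width: 0.0002
```

Emit:
apply_moves([
  {"x":0,"y":0,"z":1,"yaw":0,"hand":1},
  {"x":0,"y":0,"z":0,"yaw":0,"hand":1},
])

```text
time_s: 16.15
ee_pos: [0.5177, 0.1687, 0.2895]
eef_rot: [0.352, 0.936, 0.0, -0.0]
force: [-0.0, 0.2, -0.2]
gripper_width: 0.0001
```

Emit:
apply_moves([
  {"x":0,"y":0,"z":1,"yaw":0,"hand":1},
  {"x":0,"y":0,"z":0,"yaw":0,"hand":1},
])

```text
time_s: 16.35
ee_pos: [0.5177, 0.1687, 0.2889]
eef_rot: [0.352, 0.936, 0.0, 0.0]
force: [0.0, -0.9, 3.5]
gripper_width: -0.0001
```

Contact (3.5 N) at TCP z 0.2889, which puts the underside at -12 mm: locked. I retreat and hand in.

Emit:
apply_moves([
  {"x":0,"y":0,"z":-10,"yaw":0,"hand":1},
  {"x":0,"y":0,"z":-30,"yaw":0,"hand":1},
  {"x":0,"y":0,"z":-35,"yaw":0,"hand":1},
  {"x":-20,"y":-25,"z":-15,"yaw":0,"hand":1},
  {"x":-26,"y":-30,"z":0,"yaw":0,"hand":1},
  {"x":-26,"y":-30,"z":0,"yaw":0,"hand":1},
  {"x":-26,"y":-30,"z":0,"yaw":0,"hand":1},
  {"x":0,"y":0,"z":0,"yaw":0,"hand":1},
])

```text
time_s: 17.15
ee_pos: [0.5155, 0.0142, 0.3793]
eef_rot: [0.354, 0.935, -0.0, 0.0]
force: [-0.5, 0.4, 0.0]
gripper_width: -0.0001
```

```bash
python3 -c "
from h import *
delta(.518,.169,.289,138.4)
a=snapshot('scene');s4=cv2.imread('pics/s4.png');s0=cv2.imread('pics/scene0.png')
print('cap change vs s4:',cv2.absdiff(a,s4)[222:262,402:448].mean(), 'bystanders vs start:',cv2.absdiff(a,s0)[285:350,130:340].mean())
cv2.imwrite('pics/s5.png',a)"
```

```text
t 17.15 tcp [0.5155 0.0142 0.3793] ang 138.59 tilt [ 4.e-04 -9.e-04 -1.e+00] F [-0.5  0.4  0. ] M [-0.01  0.04 -0.  ] w -0.0001 q [ 0.03 -0.    0.03  1.61 -0.    0.75]
delta mm [100.6 117.8  90.1] yaw 0.003
cap change vs s4: 6.752717391304348 bystanders vs start: 4.534993894993895
```

View pics/s5.png

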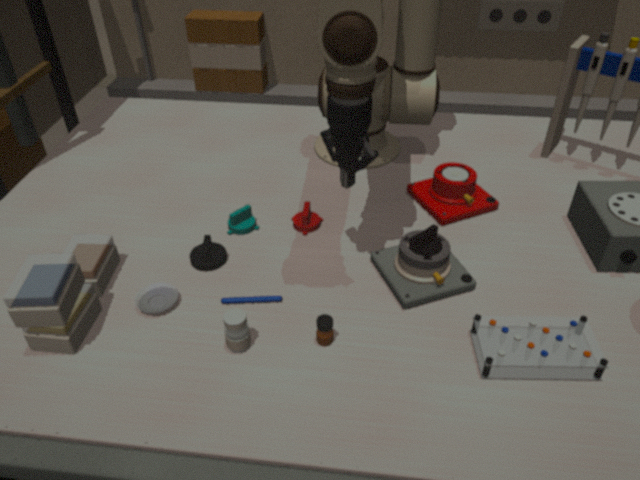

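The cap is seated in the grey station at (424,245), everything else is where it was, and the arm is clear.

```bash
python3 -c "
from bench import *
print(finish_job())"
```

```text
the job is handed in; nothing more can be done
None
```

The filter housing is closed and the job is handed in after about 17 s: the three-lug cap is in the grey station's collar and locked, by my checks.

- **Entry:** I found the slots in the images about 22° clockwise of nominal. The lugs sank in at the first try, against the spring only (about 5 N).
- **Twist:** I turned the cap 0.84 rad clockwise, where the torque rose to about 0.65 Nm. The largest sideways force I read was about 8 N, well under the 40 N limit. I then let the cap rise into the pocket and released it.
- **Height:** The final pictures could not tell locked from unlocked, a difference of under 2 pixels. A light touch of the fingertips on the bar (3.5 N) met it at TCP height 0.2889. That puts the underside 12 mm below the rim, which is locked.
- **Level:** I judged this from the pictures and that one centre touch, and did not measure it at the bar's ends.
- **Disagreement:** While still gripped and lifting, the cap read about 14 mm below the rim with a slight upward pull. I put this down to a small slip in the grip, as the touch after release read 12 mm.
- **Surroundings:** The last picture shows the other things in their places, and the arm clear of everything.

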